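# Aim and pin a sorting chute, then send a stone ball to its cell

### The job

Set up the swivelling brass chute so that its spout points at the tray cell with the green liner, and lock it there by pushing the red-handled pin all the way home through the hole in the chute's ear and the matching hole in the sloping deck. Then put the green stone ball gently into the chute, let it roll down into the green cell, and leave the pin in place and the loose wax block, jar and green rough stone as they stand.

Things in the scene. Friction and masses are not known exactly. Their poses are not given: they have to be found in the camera images.
- sorting_stand: Fixed stand. Origin on the bench below the chute's pivot; x points uphill (away from the tray), z up. It carries a plywood tray 140 x 280 x 48 mm (walls 5 mm, centred at x = -175 mm, y = 0) divided by two walls into three cells side by side along y, each about 130 x 87 mm inside, centres at y = -92, 0 and +92 mm.
- deck: Fixed aluminium deck plate, 126 x 154 x 14 mm, tilted 30 degrees. Origin at the chute's pivot on its upper face, 140 mm above the bench; z is its upward normal, leaning 30 degrees from vertical towards the tray (stand -x); x runs up the slope, y as the stand's y. Three 16 mm index through-holes lie 78 mm from the pivot on its +y side.
- chute (a joint): Angle of the brass chute about the deck's normal, rad, range -0.60 to 0.60, counter-clockwise seen from above. 0: spout over the middle cell; +0.45: over the cell at stand y = -92 mm; -0.45: over the cell at y = +92 mm; at these three the ear's hole stands exactly over an index hole. Needs about 4 N at the post to move; stays where it is left.
- lock_hole (a point): Centre of the mouth of the 16 mm through-hole in the chute's ear, on the ear's upper face, 78 mm from the pivot to the chute's +y side (the robot's side). The ear is 12 mm thick, so this point is 13 mm above the deck face; the hole's axis is the deck's normal.
- handle_post (a point): Grip point on the black handle post that stands along the deck's normal on the chute's tail, 72 mm uphill of the pivot and 45 mm to the +y side in the chute's frame (the deck's at joint 0): round, 16 mm diameter, this point is 28 mm above the tail plate and 26 mm below the post's top, which has a 21 mm wide, 8 mm thick head.
- spout (a point): Point where parts fall: on the chute's centre line at floor height, 207 mm downhill from the pivot. The trough itself ends (open) 155 mm downhill of the pivot; its back wall is 45 mm uphill of it.
- load_spot (a point): Point on the chute's floor in mid channel, 45 mm downhill of the pivot: where to put the ball. The channel is 70 mm wide, its walls stand 34 mm above the floor; the floor is 7 mm above the deck face. Resting on the floor the ball's centre is 30 mm above it along the deck's normal.
- index_high (a point): Index hole mouth (deck face) that lines up at joint -0.45.
- index_mid (a point): Index hole mouth that lines up at joint 0.
- index_low (a point): Index hole mouth that lines up at joint +0.45.
- liner_green: Green flat liner, 118 x 78 x 3 mm, fixed on the floor of one of the three cells (varies); origin at its centre underside, y axis along the row of cells.
- liner_blue: Blue liner of another cell, same size.
- liner_white: White liner of the third cell, same size.
- locking_pin: Steel locking pin with red handle, 100 mm long, 100 g. Origin on its axis at the underside of its collar (28 mm diameter, 5 mm thick); z points to the handle (20 mm diameter, from 5 to 50 mm). Shank 14 mm diameter, 50 mm long, its last 14 mm tapering to 6 mm. Starts upright, hanging by its collar in the pin block. Home when the collar rests on the ear.
- pin_tip (a point): Point end of the pin's shank, 50 mm below its origin.
- pin_block: Fixed wooden block 76 x 76 x 60 mm with a 17 mm vertical through-hole in the middle that holds the pin; origin at its centre underside.
- stone_ball_center (a point): Centre of the green stone ball, 60 mm diameter, about 250 g. It starts on the ball rest, its centre about 37 mm above the bench.
- ball_rest: Fixed dark wooden ring, 64 mm outside, 40 mm inside, 14 mm high, under the ball; origin at its centre underside.
- wax: Loose pale wax block, 62 x 77 x 20 mm, a bystander.
- jar: Loose brown jar with white cap, 35 mm diameter, 46 mm high, a bystander.
- malachite: Loose rough green stone, 29 x 39 x 20 mm, a bystander (not the ball).
Not all that is in view belongs to the job. Of the things that look like the locking_pin, the smaller one is meant.

How it is judged:
By the outcome, as a careful person would: the job done as asked, in the order asked, and still so for the second after the job is handed in, with the robot touching nothing.
It also fails if it takes over 72 s, if anything falls off the work surface, if the arm or the gripper's body presses on something with over 40 N, if the wrist force passes 120 N, or if a joint passes its speed limit or range.

### The arm

A 6-joint arm with a two-finger parallel gripper is mounted at the origin on a cart in front of the work surface, level with it; the furniture and walls round the work are solid. World frame = base frame: x ahead of the robot, y to its left, z up, the work surface at z = 0. Lengths are in m, angles in rad, forces in N, time in s.
With the tool pointing down it reaches from about 0.35 to 0.975 m from the base axis. Payload 4.9 kg.
Tool frame: the origin (TCP) lies where the fingers leave the gripper's body, on its centre line; the fingertips stand 73 mm ahead of it and the grasp point (between the pads) lies 54 mm ahead of it; z points along the fingers, y is the direction in which the jaws open and shut (so a half turn about z gives the same grasp; the last joint's range is limited). The gripper opens to 85 mm and grips with 20 to 120 N. Pads are 22 mm wide; open, the fingers measure 114 mm over their backs; the gripper's body (76 mm by 85 mm) begins 54 mm behind the grasp point. The pads swing forward as they close: fully open they stand 13 mm farther back than shut.
Start: joints at [1.056, 0.053, 1.613, -0, 1.476, -0.119], TCP at [0.241, 0.577, 0.304] pointing down, gripper open.
Joint ranges: [-3.01, 3.01], [-1.01, 2.22], [0.06, 2.58], [-1.02, 4.17], [0.09, 2.62], [-3.14, 3.14]. Speed limits (rad/s): [2.57, 2.57, 3.14, 3.14, 3.14, 3.14].

### API

Orientations are given as a rotation vector (axis times angle).
In Python, from station import monitor, vision, workorder gives the robot as it stands.
- The arm moves only by the tool arm_command, never from a script. Its argument "rows" is text: rows parted by semicolons, each of 6 numbers parted by spaces: the shift along the world's x, y, z in mm, then the turn, a rotation vector about the world's x, y, z in degrees. In form: tx ty tz wx wy wz; .... A call has 1 to 12 rows; each row is the pose to reach, as a shift and turn from the pose measured when the call began; what a row does not reach only later rows make up. A row lasts 1/8 s, in which the tool goes at most 62.5 mm and 10.7 degrees, less where a joint would pass 70% of its speed; a pose out of reach is approached as far as the arm can. A call with a gripper value outside its range is refused whole. "jaw" is the opening, from 0 (shut) to 1 (fully open), set as the call begins (left out, the last holds). The fingers move at their own pace and stop on an object; "squeeze" is the grip in N (left out, the last holds). Time passes only in rows, so rows that repeat a pose let the fingers close. It gives the time, the measured TCP pose, the force and the opening at its end, in the units of the state.
- monitor.get_obs(): the state, without advancing time (a new reading comes with each control period).
- vision.get_image(name): name is "scene" or "top" or "wrist"; returns a dict with "frame" (400x640x3 uint8, red, green, blue), "vfov" (degrees; the focal length in pixels is half the picture's height over the tangent of half this angle, whatever the lens; pixels are square), "cx", "cy" (the principal point, pixels), "R" (3x3) and "t" (3): a world point X has camera coordinates R X + t; the wrist camera has in their place "T_tool_cam" (4x4, takes a point from camera to tool coordinates, whose origin is the TCP and whose axes are the flange's). Camera axes: x right, y down, z forward; pixel columns grow to the right and rows downward; lengths in m; the calibration is good to about 2 mm. The wrist camera is an equidistant fisheye: a pixel r from the principal point sees the ray r / f radians off the axis. A picture is of the moment at which its call begins: read the wrist's pose just before it. There is no depth.
- workorder.finish_job(): hands the job in, once; it reports no verdict.
The state is a dict: "t": time; "q": joint angles; "dq": joint speeds; "effort": joint torques, N m; "tool_pos": TCP position; "tool_rot": TCP orientation; "contact_force": force on the tool from outside, world axes, zero at the start; "wrist_torque": the same for the moment, N m; "opening": finger opening in m.
Only numpy, scipy, OpenCV 4.12 (cv2) and the standard library are available. Lean on these libraries where they do the work, as an engineer would, in place of code of your own. Each camera call takes 0.05 s, during which the arm holds its last target. There are 200 camera calls.

## Working session

There is one attempt and no reset: what is moved stays moved. The work goes in short steps, Python scripts to look and compute and a tool call to move; the robot and the scene stay as the last step left them, time stands still between calls to the robot, and variables do not carry over. Pictures are saved under pics/ and viewed, about 8 in all and at most 12, crops included, and the job is handed in when it is done.

Besides the shell and the picture viewer there is one more tool, called after "Emit:" as a command line: name --argument value ..., lists and objects as JSON in quotes. arm_command: Moves the arm, as the interface text tells. Its arguments: {"type":"object","properties":{"rows":{"type":"string"},"jaw":{"type":"number"},"squeeze":{"type":"number"}},"required":["rows"]}

```bash
mkdir -p pics; cat > h.py <<'E'
import numpy as np, cv2
from station import monitor, vision, workorder
from scipy.spatial.transform import Rotation as Ro
def grab(n):
    o=monitor.get_obs(); d=vision.get_image(n); f=d["frame"]; 
    d["foc"]=200/np.tan(np.radians(d["vfov"])/2)
    if n=="wrist":
        T=np.eye(4);T[:3,:3]=Ro.from_rotvec(o["tool_rot"]).as_matrix();T[:3,3]=o["tool_pos"]
        T=T@np.array(d["T_tool_cam"]);d["R"]=T[:3,:3].T;d["t"]=-d["R"]@T[:3,3]
    d["name"]=n; return d
def ray(d,u,v):
    x=np.array([u-d["cx"],v-d["cy"]])/d["foc"]
    if d["name"]=="wrist":
        r=np.linalg.norm(x)+1e-12; c=np.r_[x/r*np.sin(r),np.cos(r)]
    else: c=np.r_[x,1.]
    R=np.array(d["R"]); return -R.T@np.array(d["t"]), R.T@c/np.linalg.norm(c)
def atz(d,u,v,z):
    c,r=ray(d,u,v); return c+r*(z-c[2])/r[2]
def proj(d,X):
    c=np.array(d["R"])@np.array(X)+np.array(d["t"])
    if d["name"]=="wrist":
        n=np.linalg.norm(c[:2])+1e-12; p=c[:2]/n*np.arctan2(n,c[2])
    else: p=c[:2]/c[2]
    return p*d["foc"]+[d["cx"],d["cy"]]
def tri(obs):
    A=np.zeros((3,3));b=np.zeros(3)
    for d,u,v in obs:
        c,r=ray(d,u,v);P=np.eye(3)-np.outer(r,r);A+=P;b+=P@c
    X=np.linalg.solve(A,b); return X,[np.round(proj(d,X)-[u,v],1) for d,u,v in obs]
def save(d,fn,box=None,s=1):
    f=d["frame"][...,::-1]
    if box: x0,y0,x1,y1=box; f=f[y0:y1,x0:x1]
    cv2.imwrite("pics/"+fn,cv2.resize(f,None,fx=s,fy=s,interpolation=cv2.INTER_CUBIC))
E
python3 - <<'E'
from h import *
import pickle
D={n:grab(n) for n in("scene","top","wrist")}
pickle.dump(D,open("d0.pkl","wb"))
f=np.vstack([D["scene"]["frame"],D["top"]["frame"]])
cv2.imwrite("pics/a.png",cv2.resize(f[...,::-1],None,fx=.75,fy=.75,interpolation=cv2.INTER_AREA)) 
save(D["scene"],"s.png",None,1.25);save(D["top"],"t.png",None,1.25)
for n in D: print(n,D[n]["vfov"],D[n]["cx"],D[n]["cy"],np.round(-np.array(D[n]["R"]).T@D[n]["t"],3))
print(monitor.get_obs())
E
```

```text
scene 57.86407817889492 318.6202380447802 195.71860247587608 [-0.16   0.455  0.563]
top 54.7861843692925 320.2491400738702 202.32929644705905 [0.299 0.084 1.201]
wrist 65.70646984690485 320.68635193410296 200.95865062636022 [0.17  0.605 0.373]
{'t': 0.15, 'q': array([ 1.05603472e+00,  5.32060943e-02,  1.61395145e+00,  2.26890109e-05,
        1.47601496e+00, -1.18994924e-01]), 'dq': array([-0.00123869, -0.00290266, -0.00687059,  0.00235071, -0.00066975,
        0.00020974]), 'effort': array([ 4.47440725e-04, -3.94243276e+01, -3.70719731e+01, -1.08036593e-04,
        4.68027138e-03, -1.26994573e-05]), 'tool_pos': array([0.24075913, 0.57637229, 0.30296102]), 'tool_rot': array([-6.17521756e-01, -3.07977890e+00,  2.34663685e-03]), 'contact_force': array([ 0.8102695 ,  0.55292914, -0.31468619]), 'wrist_torque': array([ 0.00821989, -0.02187968,  0.00144073]), 'opening': 0.08531415525143073}
```

View pics/s.png

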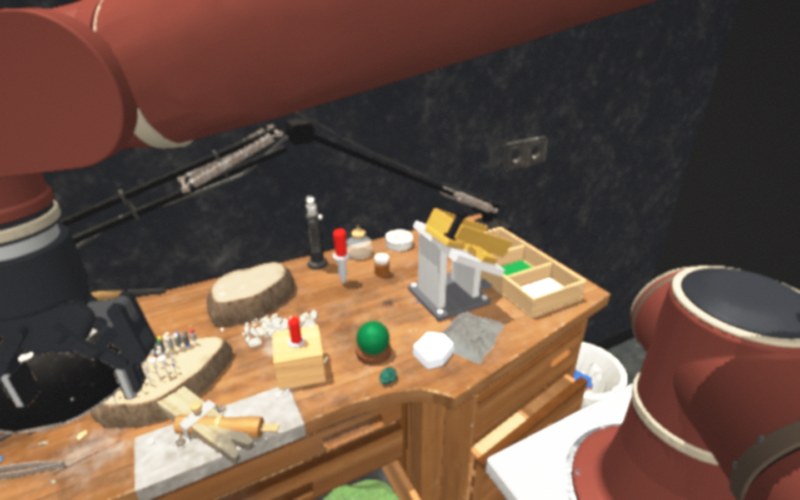

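View pics/t.png

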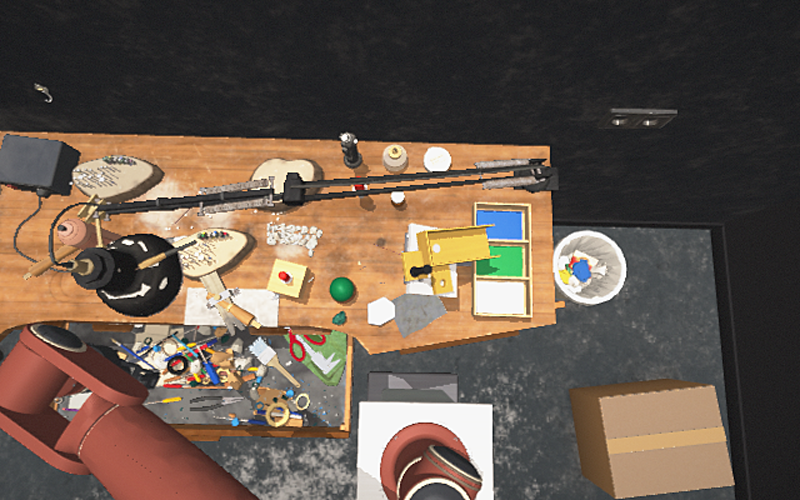

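Candidates for the pin, in the 1.25x pictures: one in the wooden block (top 285,277; scene 295,330) and a larger free-standing one at the back (top 360,187; scene 341,250). I choose the smaller one in the block. For the ball, it is the sphere at top (342,290), not the rough stone at (340,318). The green liner is in the middle cell, at top (500,261). Next is a close crop to check.

```bash
python3 - <<'E'
from h import *
import pickle
D=pickle.load(open("d0.pkl","rb"))
save(D["top"],"t1.png",(205,150,435,270),3.4)
save(D["scene"],"s1.png",(205,150,485,320),2.8)
E
```

```text
(no output)
```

View pics/t1.png

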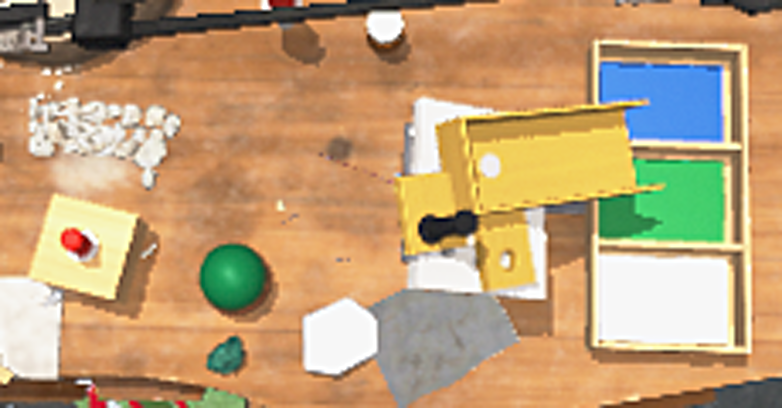

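View pics/s1.png

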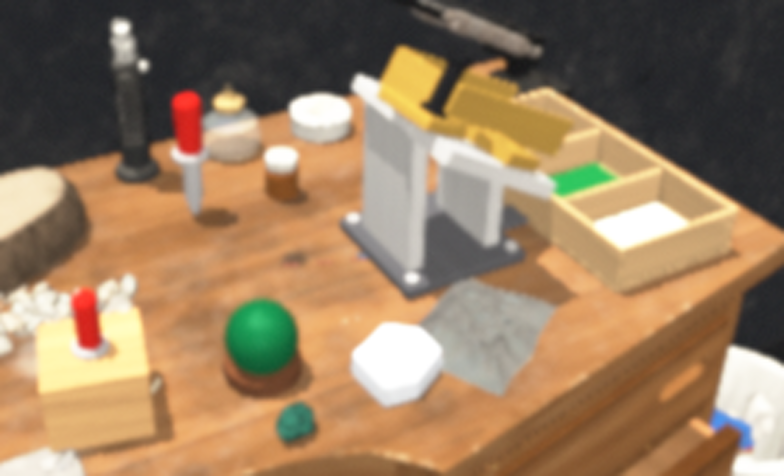

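```bash
cat > geo.py <<'E'
from h import *
import pickle
from scipy.optimize import least_squares
D=pickle.load(open("d0.pkl","rb"));T=D["top"];S=D["scene"]
tp=lambda u,v:((u+.5)/3.4-.5+205,(v+.5)/3.4-.5+150)
sp=lambda u,v:((u+.5)/2.8-.5+205,(v+.5)/2.8-.5+150)
c30,s30=np.cos(np.pi/6),np.sin(np.pi/6)
RD=np.array([[c30,0,-s30],[0,1,0],[s30,0,c30]])
def stand(p): # world pose of stand
    a=p[2];return np.array([[np.cos(a),-np.sin(a),0],[np.sin(a),np.cos(a),0],[0,0,1]]),np.r_[p[:2],0]
def st2w(p,X): R,t=stand(p);return R@np.array(X)+t
def dk2w(p,X): return st2w(p,np.r_[0,0,.14]+RD@np.array(X))
def ch2w(p,q,X): return dk2w(p,Ro.from_rotvec([0,0,q]).apply(X))
E
python3 - <<'E'
from geo import *
cor=[((-.105,-.14,.048),(747,353)),]
C={(-.105,-.14):(593,41),(-.245,-.14):(747,45),(-.245,.14):(747,353),(-.105,.14):(590,349)}
# ear hole, wall ends (top) 
CH=[((0,.078,.013),(507,261)),((-.155,-.036,.041),(647,102)),((-.155,.036,.041),(662,187))]
def res(x):
    r=[]
    for k,uv in C.items(): r+=list(proj(T,st2w(x,[*k,.048]))-tp(*uv))
    for X,uv in CH: r+=list(proj(T,ch2w(x,x[3],X))-tp(*uv))
    return r
s=least_squares(res,[.4,-.03,np.pi/2,.1]);print(s.x,np.round(s.fun.reshape(-1,2),1))
p=s.x[:3]
print("scene res hole",proj(S,ch2w(p,s.x[3],[0,.078,.013])), sp(510,148))
print("post top pred",proj(T,ch2w(p,s.x[3],[.072,.045,.007+.054])),tp(430,228))
print("hole at 0",ch2w(p,0,[0,.078,.013]),"post now",ch2w(p,s.x[3],[.072,.045,.035]),"post 0",ch2w(p,0,[.072,.045,.035]))
print("load",ch2w(p,0,[-.045,0,.037]))
print("ball",atz(T,*tp(235,277),.037), tri([(T,*tp(235,277)),(S,*sp(261,337))]))
print("pin", atz(T,*tp(72,236),.110),tri([(T,*tp(72,236)),(S,*sp(84,294))]))
B=[atz(T,*tp(*u),.06) for u in((58,193),(140,215),(114,300),(30,275))];print(np.round(B,3),np.mean(B,0))
np.save("p.npy",s.x)
E
```

```text
[ 0.49909313 -0.00366447  1.55765165  0.22124356] [[-0.2 -0.3]
 [-0.5  0.3]
 [ 0.5  0.5]
 [-0.2 -0.1]
 [-0.1 -0.2]
 [ 0.4  0.3]
 [ 0.  -0.4]]
scene res hole [385.5521875  201.45906257] (386.82142857142856, 202.53571428571428)
post top pred [340.19517197 215.61091779] (331.11764705882354, 216.70588235294116)
hole at 0 [ 0.42101443 -0.00913866  0.15125833] post now [0.43985243 0.0318993  0.20049593] post 0 [0.45468659 0.04177697 0.20631089]
load [ 0.49833771 -0.06113065  0.14954294]
ball [0.4142117  0.20643347 0.037     ] (array([0.41528233, 0.20804813, 0.03356316]), [array([-0.4, -0.3]), array([0.6, 0.1])])
pin [0.43793827 0.33596197 0.11      ] (array([0.43834699, 0.33675969, 0.10760374]), [array([-0.1, -0. ]), array([0.1, 0. ])])
[[0.482 0.362 0.06 ]
 [0.464 0.289 0.06 ]
 [0.389 0.308 0.06 ]
 [0.409 0.382 0.06 ]] [0.43627158 0.33521323 0.06      ]
```

The crops confirm the small pin in its block, at top-crop (72,236). They also show the ball at (235,277), the green liner in the middle cell, and the chute turned to about +0.22 rad. The chute therefore has to go to 0.

```bash
cat >> geo.py <<'E'
def tgt(pos,yaw,tilt,o=None):
    """shift mm + rotvec deg to reach TCP pos with jaw axis at yaw deg (tool down), then tilt deg about the stand's y"""
    o=o or monitor.get_obs();R0=Ro.from_rotvec(o["tool_rot"])
    p=np.load("p.npy");ax=-stand(p)[0][:,1]   # ~ world +x
    best=None
    for k in(0,180):
        y=np.radians(yaw+k);Y=np.array([np.cos(y),np.sin(y),0]);Z=np.array([0,0,-1.]);X=np.cross(Y,Z)
        R=Ro.from_rotvec(ax*np.radians(tilt))*Ro.from_matrix(np.c_[X,Y,Z])
        w=(R*R0.inv()).as_rotvec(degrees=True)
        if best is None or np.linalg.norm(w)<np.linalg.norm(best): best=w
    return np.round((np.array(pos)-o["tool_pos"])*1000,1),np.round(best,2)
E
python3 - <<'E'
from geo import *
x=np.load("p.npy");p,q=x[:3],x[3]
print(tri([(T,545/1.25,180/1.25),(S,495/1.25,208/1.25)]),tri([(T,293/1.25,188/1.25),(S,300/1.25,132/1.25)]))
n=dk2w(p,[0,0,1])-dk2w(p,[0,0,0]);G=ch2w(p,q,[.072,.045,.035]);print(n,G)
print(tgt(G+n*(.054+.09),0,30),tgt(G+n*(.054+.09),180,30))
E
```

```text
(array([ 0.69288681, -0.2801093 ,  0.07179305]), [array([-0.8, -0.7]), array([1. , 0.1])]) (array([0.5568291 , 0.26313256, 0.37458311]), [array([1.2, 0.6]), array([-1.5, -0.4])])
[-0.00657215 -0.49995681  0.8660254 ] [0.43985243 0.0318993  0.20049593]
(array([ 198.1, -616.5,   22.2]), array([ 26.71,  17.17, -65.73])) (array([ 198.1, -616.5,   22.2]), array([ 26.71,  17.17, -65.73]))
```

Emit:
arm_command --rows "50 -60 60 0 0 -8; 80 -120 60 0 0 -18; 100 -180 60 0 0 -28; 120 -240 60 5 3 -38; 140 -300 60 10 6 -45; 160 -360 60 15 9 -52; 180 -420 60 20 12 -60; 190 -480 50 26.7 17.2 -65.7; 198 -540 40 26.7 17.2 -65.7; 198 -600 30 26.7 17.2 -65.7; 198 -616 22 26.7 17.2 -65.7; 198 -616 22 26.7 17.2 -65.7" --jaw 0.7

```text
t: 1.65
tool_pos: [0.4385, -0.0422, 0.3233]
tool_rot: [-1.934, -1.922, -0.522]
contact_force: [0.2, 0.9, -0.2]
opening: 0.0598
```

```bash
python3 - <<'E'
from geo import *
x=np.load("p.npy");p,q=x[:3],x[3]
d=grab("wrist");pickle.dump(d,open("w1.pkl","wb"));save(d,"w1.png",None,1.25)
for n,X in dict(hole=[0,.078,.013],posttop=[.072,.045,.061],postbase=[.072,.045,.007],load=[-.045,0,.007]).items(): print(n,np.round(1.25*proj(d,ch2w(p,q,X))))
print({k:np.round(1.25*proj(d,dk2w(p,X))) for k,X in dict(c1=[-.063,.077,0],c2=[.063,.077,0]).items()})
G=ch2w(p,q,[.072,.045,.035]);n=dk2w(p,[0,0,1])-dk2w(p,[0,0,0]);print(tgt(G+n*.054,0,30))
E
```

```text
hole [379. 354.]
posttop [403. 278.]
postbase [403. 248.]
load [491. 378.]
{'c1': array([380., 393.]), 'c2': array([377., 241.])}
(array([  0.9,  45.7, -76.8]), array([-0.07, -0.13,  0.15]))
```

View pics/w1.png

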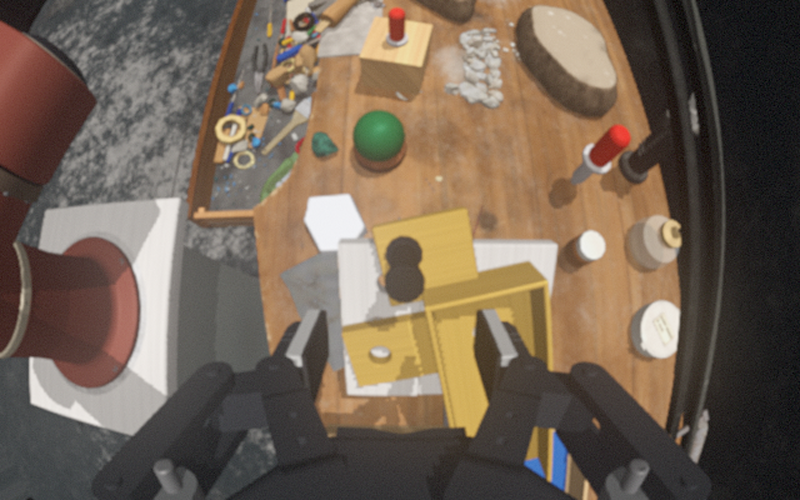

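The post head is at (405,280) against a predicted (403,278), and the ear hole at (380,353) against (379,354), so the fit is good. I'll go down and grip the post.

Emit:
arm_command --rows "0 8 -13 0 0 0; 1 16 -26 0 0 0; 1 24 -39 0 0 0; 1 32 -52 0 0 0; 1 40 -65 0 0 0; 1 46 -77 0 0 0; 1 46 -77 0 0 0; 1 46 -77 0 0 0"

```text
t: 2.7
tool_pos: [0.4399, 0.0051, 0.2474]
tool_rot: [-1.931, -1.926, -0.524]
contact_force: [-0.4, -0.6, 0.5]
opening: 0.0597
```

Emit:
arm_command --rows "0 0 0 0 0 0; 0 0 0 0 0 0; 0 0 0 0 0 0; 0 0 0 0 0 0; 0 0 0 0 0 0" --jaw 0 --squeeze 40

```text
t: 3.32
tool_pos: [0.4406, 0.0045, 0.2493]
tool_rot: [-1.932, -1.927, -0.526]
contact_force: [-0.2, -4.0, 5.0]
opening: 0.0157
```

```bash
python3 - <<'E'
from geo import *
x=np.load("p.npy");p,q=x[:3],x[3]
o=monitor.get_obs();R=Ro.from_rotvec(o["tool_rot"]);z=R.as_matrix()[:,2]
g=o["tool_pos"]+.054*z;G=ch2w(p,q,[.072,.045,.035]);print(o["opening"],o["contact_force"],g-G)
nn=dk2w(p,[0,0,1])-dk2w(p,[0,0,0])
for f in(.25,.5,.75,1): 
  d=ch2w(p,q*(1-f),[.072,.045,.035])-G; print(np.round(d*1000,1))
# deck-frame coordinates of the actual grip
sR,st=stand(p);dk=RD.T@(sR.T@(g-st)-[0,0,.14]);print("deck",dk,"q from grip",np.arctan2(dk[1],dk[0])-np.arctan2(45,72))
print(tgt(ch2w(p,0,[.072,.045,.035])-.054*z,0,30), -np.degrees(q)*nn)
E
```

```text
0.01570730645717708 [-0.18449061 -3.96622625  4.99947191] [ 0.00127523 -0.00037885  0.0020572 ]
[3.5 2.7 1.6]
[7.1 5.3 3.1]
[10.9  7.7  4.5]
[14.8  9.9  5.8]
deck [0.06108514 0.05842294 0.03696262] q from grip 0.20452619675594685
(array([13.6, 10.3,  3.8]), array([-0.05,  0.06,  0.17])) [  0.08331066   6.33761358 -10.97801711]
```

Emit:
arm_command --rows "2 1.5 1.8 0 0 0; 4 3 3 0 0 0; 6 4.5 4 0 0 0; 8.5 6 5 0 0 0; 11 7.7 5.8 0 0 0; 13.5 9 6.5 0 0 0; 13.5 9 6.5 0 0 0; 13.5 9 6.5 0 0 0; 13.5 9 6.5 0 0 0"

```text
t: 4.45
tool_pos: [0.453, 0.0133, 0.2548]
tool_rot: [-1.932, -1.925, -0.521]
contact_force: [-6.2, -3.9, -0.9]
opening: 0.0157
```

```bash
cat > chk.py <<'E'
from geo import *
p=np.load("p.npy")[:3];o=monitor.get_obs();z=Ro.from_rotvec(o["tool_rot"]).as_matrix()[:,2]
g=o["tool_pos"]+.054*z;sR,st=stand(p);dk=RD.T@(sR.T@(g-st)-[0,0,.14])
print(o["t"],o["opening"],o["contact_force"],"deck",dk,"q",np.arctan2(dk[1],dk[0])-np.arctan2(45,72))
E
python3 chk.py
```

```text
4.45 0.015676188545284537 [-6.22403709 -3.86462785 -0.85131146] deck [0.07154133 0.0463575  0.03728444] q 0.016356033896745226
```

Emit:
arm_command --rows "1.5 1 0.6 0 0 0; 1.5 1 0.6 0 0 0; 1.5 1 0.6 0 0 0"

```text
t: 4.82
tool_pos: [0.4537, 0.0137, 0.255]
tool_rot: [-1.933, -1.923, -0.515]
contact_force: [-7.3, -6.4, 0.7]
opening: 0.0158
```

Emit:
arm_command --rows "0 0 0 0 0 0; 0 0 0 0 0 0; 0 0 0 0 0 0; 0 0 0 0 0 0; 0 -10 17 0 0 0; 0 -25 43 0 0 0; 0 -40 70 0 0 0; 0 -50 87 0 0 0; 0 -50 87 0 0 0; 0 -50 87 0 0 0" --jaw 0.6

```text
t: 6.08
tool_pos: [0.4534, -0.0362, 0.3411]
tool_rot: [-1.933, -1.922, -0.514]
contact_force: [-0.2, 0.3, -1.3]
opening: 0.0513
```

```bash
python3 - <<'E'
from geo import *
x=np.load("p.npy");p,q=x[:3],0
d=grab("wrist");t=grab("top");pickle.dump((d,t),open("w2.pkl","wb"))
save(d,"w2.png",(250,160,470,325),3.6)
for q in(0,.05):
 for n,X in dict(hole=[0,.078,.013],posttop=[.072,.045,.061],idx=[0,.078,0]).items(): print(q,n,np.round((proj(d,ch2w(p,q,X))-[250,160]+.5)*3.6-.5))
E
```

```text
0 hole [134. 407.]
0 posttop [264. 215.]
0 idx [139. 382.]
0.05 hole [135. 420.]
0.05 posttop [246. 226.]
0.05 idx [140. 395.]
```

View pics/w2.png

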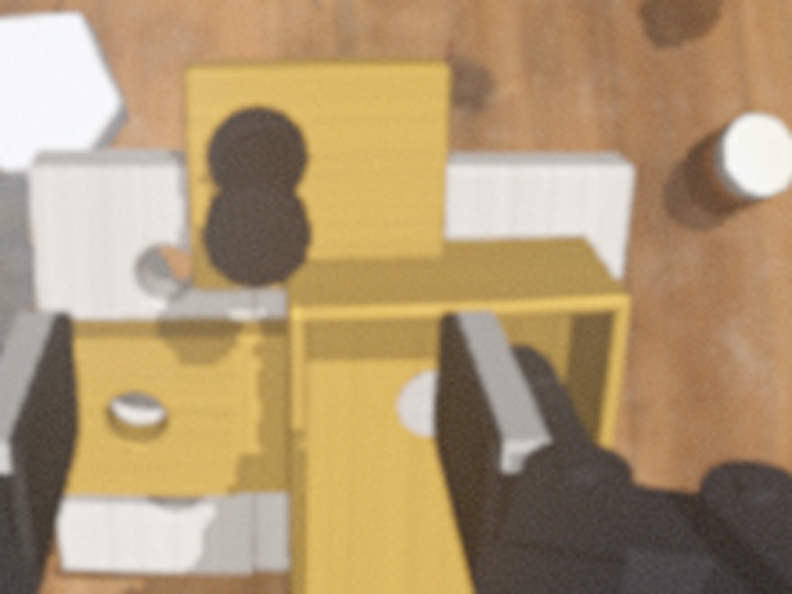

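The ear hole is at (137,416), between the q=0 and q=0.05 predictions. The chute edges sit about 1.8° off the deck edge, so the chute is still at about +0.03. I'll regrip and nudge it the rest of the way.

Emit:
arm_command --rows "0 13 -22 0 0 0; 0 25 -43 0 0 0; 0 40 -70 0 0 0; 0 49.5 -86 0 0 0; 0 49.5 -86 0 0 0; 0 49.5 -86 0 0 0"

```text
t: 6.92
tool_pos: [0.4537, 0.0134, 0.2555]
tool_rot: [-1.932, -1.922, -0.514]
contact_force: [-0.0, 0.3, -0.7]
opening: 0.0512
```

Emit:
arm_command --rows "0 0 0 0 0 0; 0 0 0 0 0 0; 0 0 0 0 0 0; 0 0 0 0 0 0; 1 0.5 0.3 0 0 0; 2 1 0.6 0 0 0; 3 1.6 0.9 0 0 0; 3 1.6 0.9 0 0 0; 3 1.6 0.9 0 0 0" --jaw 0

```text
t: 8.05
tool_pos: [0.4561, 0.0142, 0.2573]
tool_rot: [-1.933, -1.922, -0.51]
contact_force: [-8.1, -5.4, 8.3]
opening: 0.0166
```

```bash
python3 chk.py
```

```text
8.05 0.016642681291625723 [-8.07260207 -5.40184277  8.32970038] deck [0.0735168  0.04364289 0.03894315] q -0.022865641921110624
```

Emit:
arm_command --rows "0 0 0 0 0 0; 0 0 0 0 0 0; 0 0 0 0 0 0; 0 0 0 0 0 0; -2 -11 15 0 0 0; -2 -26 41 0 0 0; -2 -41 68 0 0 0; -2 -51 85 0 0 0; -2 -51 85 0 0 0; -2 -51 85 0 0 0" --jaw 0.6

```text
t: 9.3
tool_pos: [0.4538, -0.0366, 0.3414]
tool_rot: [-1.932, -1.921, -0.509]
contact_force: [0.1, 0.1, 0.2]
opening: 0.0514
```

```bash
python3 - <<'E'
from geo import *
x=np.load("p.npy");p,q=x[:3],0
d=grab("wrist");t=grab("top");pickle.dump((d,t),open("w3.pkl","wb"))
save(d,"w3.png",(250,160,470,325),3.6)
for q in(0,.05):
 for n,X in dict(hole=[0,.078,.013],posttop=[.072,.045,.061],idx=[0,.078,0],c1=[.063,.077,0],c2=[.063,-.077,0]).items(): print(q,n,np.round((proj(d,ch2w(p,q,X))-[250,160]+.5)*3.6-.5))
E
```

```text
0 hole [135. 405.]
0 posttop [265. 212.]
0 idx [140. 380.]
0 c1 [136. 158.]
0 c2 [730. 162.]
0.05 hole [136. 417.]
0.05 posttop [246. 223.]
0.05 idx [141. 393.]
0.05 c1 [124. 172.]
0.05 c2 [721. 148.]
```

View pics/w3.png

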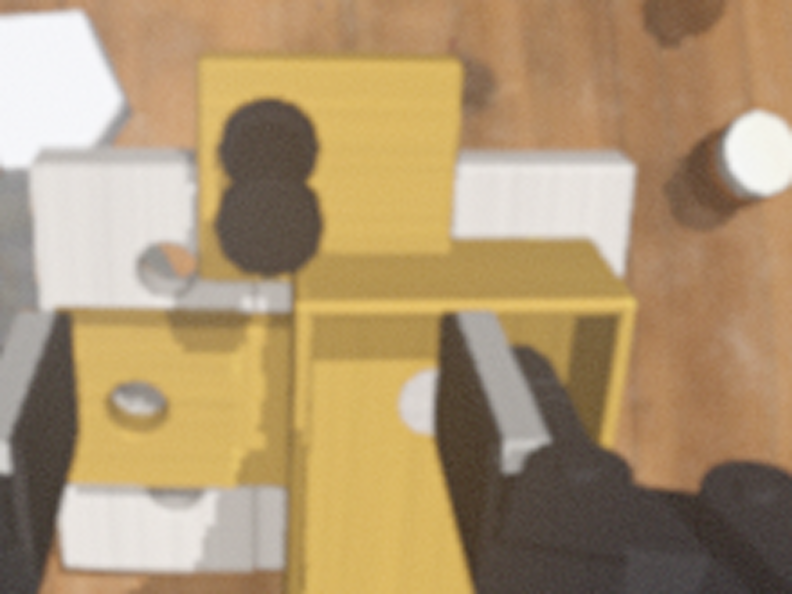

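The chute is now aligned: the hole is at (137,404) against a predicted (135,405), and its edges are parallel to the deck. Next is the pin.

```bash
python3 - <<'E'
from geo import *
print(tgt([.4375,.336,.25],88,0))
E
```

```text
(array([-16.2, 372.3, -90.9]), array([-23.51, -23.19,  86.13]))
```

Emit:
arm_command --rows "-20 30 20 -2 -2 9; -30 70 20 -5 -5 18; -40 120 20 -7 -7 27; -40 170 20 -10 -10 36; -40 220 10 -13 -13 46; -40 270 0 -16 -16 56; -30 320 -30 -18 -18 66; -20 360 -60 -21 -21 76; -16 372 -91 -23.5 -23.2 86.1; -16 372 -91 -23.5 -23.2 86.1; -16 372 -91 -23.5 -23.2 86.1; -16 372 -91 -23.5 -23.2 86.1"

```text
t: 10.9
tool_pos: [0.4384, 0.3353, 0.2518]
tool_rot: [0.059, 3.139, 0.003]
contact_force: [-0.8, -0.6, 0.3]
opening: 0.0511
```

```bash
python3 - <<'E'
from geo import *
d=grab("wrist");t=grab("top");pickle.dump((d,t),open("w4.pkl","wb"))
save(d,"w4.png",(160,100,480,340),2.5)
for X in([.4375,.336,.110],[.4375,.336,.065],[.4375,.336,.060]): print(np.round((proj(d,X)-[160,100]+.5)*2.5-.5))
print(monitor.get_obs()["tool_pos"],tgt([.4375,.336,.147],88,0))
E
```

```text
[405. 283.]
[404. 239.]
[404. 235.]
[0.43842637 0.33523984 0.25163589] (array([  -0.9,    0.8, -104.6]), array([-0.11,  0.14,  0.14]))
```

View pics/w4.png

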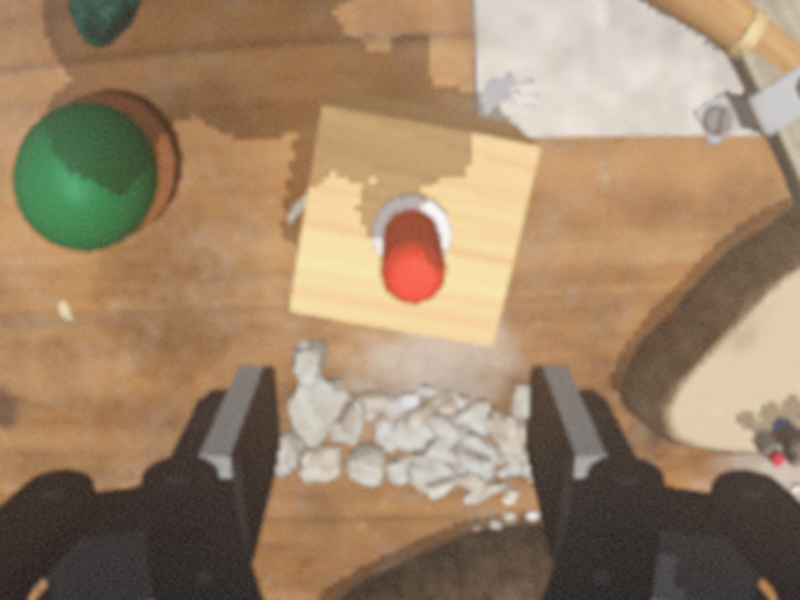

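```bash
python3 - <<'E'
from geo import *
d,t=pickle.load(open("w4.pkl","rb"))
f=lambda u,v:((u+.5)/2.5-.5+160,(v+.5)/2.5-.5+100)
print(atz(d,*f(413,272),.110),atz(d,*f(411,232),.065),"ball",atz(d,*f(86,175),.037))
B=[atz(d,*f(*u),.06) for u in((322,106),(540,147),(494,346),(290,312))];print(np.mean(B,0))
E
```

```text
[0.43416153 0.33839548 0.11      ] [0.43497358 0.33836601 0.065     ] ball [0.41410281 0.21052304 0.037     ]
[0.43621864 0.33865648 0.06      ]
```

Emit:
arm_command --rows "-2.5 2.3 -25 0 0 0; -2.5 2.3 -55 0 0 0; -2.5 2.3 -85 0 0 0; -2.5 2.3 -104 0 0 0; -2.5 2.3 -104 0 0 0; -2.5 2.3 -104 0 0 0"

```text
t: 11.75
tool_pos: [0.4367, 0.3379, 0.1491]
tool_rot: [0.059, 3.137, 0.005]
contact_force: [0.1, 0.7, -0.0]
opening: 0.0513
```

Emit:
arm_command --rows "0 0 0 0 0 0; 0 0 0 0 0 0; 0 0 0 0 0 0; 0 0 0 0 0 0; 0 0 0 0 0 0" --jaw 0 --squeeze 60

```text
t: 12.38
tool_pos: [0.4376, 0.3385, 0.1508]
tool_rot: [0.059, 3.134, 0.007]
contact_force: [0.0, -0.2, 5.8]
opening: 0.0179
```

Emit:
arm_command --rows "0 0 15 0 0 0; 0 0 35 0 0 0; 0 0 60 0 0 0; 0 0 90 0 0 0; 0 0 120 0 0 0; 0 0 150 0 0 0; 0 0 150 0 0 0; 0 0 150 0 0 0"

```text
t: 13.38
tool_pos: [0.4372, 0.3382, 0.3]
tool_rot: [0.059, 3.135, 0.006]
contact_force: [-0.5, -0.6, -1.5]
opening: 0.0182
```

```bash
python3 - <<'E'
from geo import *
p=np.load("p.npy")[:3]
n=dk2w(p,[0,0,1])-dk2w(p,[0,0,0])
H=ch2w(p,0,[0,.078,.013]);print(H)
# pin origin is 33 mm ahead of grasp point -> 87 mm ahead of TCP; tip 137 mm ahead. hover with tip 25mm above ear
print(tgt(H+n*(.137+.03),88,30),monitor.get_obs()["contact_force"])
E
```

```text
[ 0.42101443 -0.00913866  0.15125833]
(array([ -17.3, -430.8,   -4.1]), array([29.77, -0.11,  0.24])) [-0.46562494 -0.60880577 -1.52602841]
```

Emit:
arm_command --rows "-5 -40 30 0 0 0; -10 -90 40 0 0 0; -17 -140 40 3 0 0; -17 -195 40 8 0 0; -17 -250 40 13 0 0; -17 -305 40 18 0 0; -17 -355 40 23 0 0; -17 -400 35 28 0 0; -17 -431 15 29.8 0 0.2; -17 -432 0 29.8 0 0.2; -17 -432 0 29.8 0 0.2; -17 -432 0 29.8 0 0.2"

```text
t: 14.88
tool_pos: [0.4202, -0.0928, 0.3001]
tool_rot: [-0.051, -3.03, -0.813]
contact_force: [0.9, 0.4, -0.7]
opening: 0.0181
```

```bash
cat > look.py <<'E'
from geo import *
import sys
fn=sys.argv[1]
p=np.load("p.npy")[:3]
d=grab("wrist");s=grab("scene");t=grab("top");o=monitor.get_obs();pickle.dump((d,s,t,o),open(fn+".pkl","wb"))
z=Ro.from_rotvec(o["tool_rot"]).as_matrix()[:,2]
tip=o["tool_pos"]+.141*z; org=o["tool_pos"]+.091*z
H=ch2w(p,0,[0,.078,.013]);sR,st=stand(p);print("t",o["t"],"tip in deck frame",RD.T@(sR.T@(tip-st)-[0,0,.14]),"z",RD.T@sR.T@z,o["contact_force"])
cr=[]
for c,(cu,cv) in((d,proj(d,H)),(s,proj(s,H)),(t,proj(t,H))):
    u0=int(np.clip(cu-45,0,550));v0=int(np.clip(cv-70,0,300));m=4
    cr.append(cv2.resize(c["frame"][v0:v0+100,u0:u0+90,::-1],None,fx=m*.72,fy=m*.72,interpolation=cv2.INTER_CUBIC))
    print(c["name"],"crop",u0,v0,"hole",np.round((proj(c,H)-[u0,v0])*2.88),"tip",np.round((proj(c,tip)-[u0,v0])*2.88),"org",np.round((proj(c,org)-[u0,v0])*2.88))
cv2.imwrite("pics/"+fn+".png",np.hstack(cr))
E
python3 look.py w5
```

```text
t 15.025 tip in deck frame [0.00204588 0.07760363 0.04356901] z [-5.21514700e-04  1.20922151e-03 -9.99999133e-01] [-0.28960986  0.65818313 -0.8085727 ]
wrist crop 273 132 hole [130. 204.] tip [137. 242.] org [137. 328.]
scene crop 336 130 hole [130. 202.] tip [146. 168.] org [177. 112.]
top crop 303 156 hole [131. 203.] tip [148. 199.] org [182. 195.]
```

View pics/w5.png

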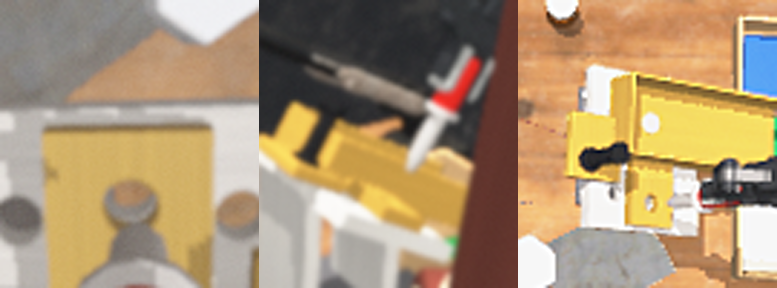

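Emit:
arm_command --rows "0 2 -5 0 0 0; 0 5 -12 0 0 0; 0 9 -20 0 0 0; 0 9 -20 0 0 0; 0 9 -20 0 0 0"

```text
t: 15.65
tool_pos: [0.4205, -0.0841, 0.2808]
tool_rot: [-0.051, -3.031, -0.812]
contact_force: [-0.1, 0.2, -1.4]
opening: 0.0181
```

```bash
sed -i 's/^cv2.imwrite.*/save(d,fn+".png",(285,175,350,225),12)/' look.py; python3 look.py w6; python3 - <<'E'
from geo import *
d,s,t,o=pickle.load(open("w6.pkl","rb"));p=np.load("p.npy")[:3]
z=Ro.from_rotvec(o["tool_rot"]).as_matrix()[:,2]
c=lambda X:np.round((proj(d,X)-[285,175]+.5)*12-.5)
tip=o["tool_pos"]+.141*z
print("hole",c(ch2w(p,0,[0,.078,.013])),"hole+1mm x,y",c(ch2w(p,0,[.001,.078,.013])),c(ch2w(p,0,[0,.079,.013])),"tip",c(tip),"cyl end centre -14:",c(tip-.014*z))
E
```

```text
t 15.8 tip in deck frame [-0.00017547  0.07751479  0.0220848 ] z [-8.09970577e-04  7.20916875e-04 -9.99999412e-01] [-0.05482545  0.11563684 -1.64150974]
wrist crop 275 140 hole [132. 204.] tip [132. 218.] org [132. 303.]
scene crop 336 130 hole [130. 202.] tip [135. 192.] org [165. 137.]
top crop 303 156 hole [131. 203.] tip [137. 201.] org [169. 197.]
hole [436. 435.] hole+1mm x,y [452. 435.] [436. 420.] tip [434. 492.] cyl end centre -14: [434. 576.]
```

View pics/w6.png

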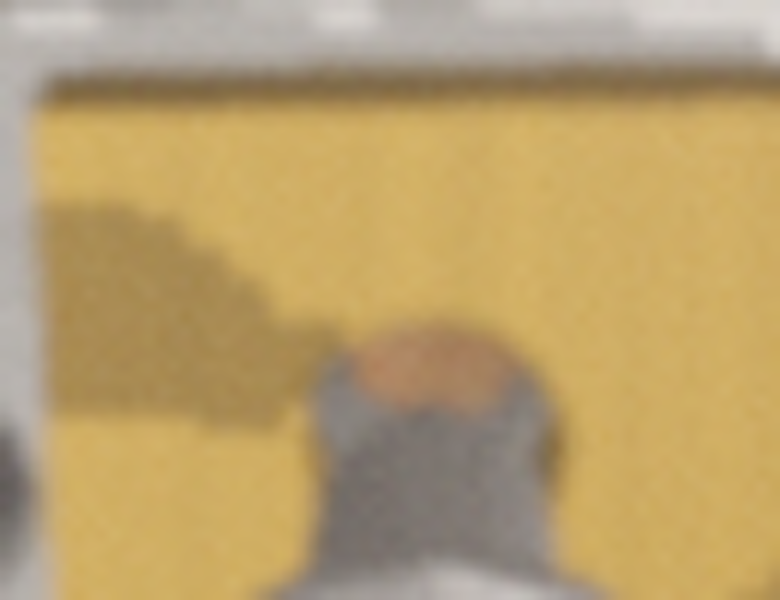

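The hole centre is at about (438,440) against a predicted (436,435). The pin tip sits over the hole with its end near (434,400), roughly 1–2 mm towards deck +y. I'll shift it +1.2 mm in x and push in, watching the force.

Emit:
arm_command --rows "1.2 0 0 0 0 0; 1.2 3 -5 0 0 0; 1.2 6 -10.5 0 0 0; 1.2 9 -15.5 0 0 0; 1.2 12.5 -21.5 0 0 0; 1.2 12.5 -21.5 0 0 0; 1.2 12.5 -21.5 0 0 0"

```text
t: 16.68
tool_pos: [0.4219, -0.0717, 0.2597]
tool_rot: [-0.051, -3.032, -0.811]
contact_force: [1.4, -0.3, -1.1]
opening: 0.0181
```

```bash
cat > tip.py <<'E'
from geo import *
p=np.load("p.npy")[:3];o=monitor.get_obs();R=Ro.from_rotvec(o["tool_rot"]).as_matrix();z=R[:,2]
sR,st=stand(p);A=RD.T@sR.T
print(o["t"],"tip deck mm",np.round(1e3*(RD.T@(sR.T@(o["tool_pos"]+.141*z-st)-[0,0,.14])),1),"z",np.round(A@z,3),"F deck",np.round(A@o["contact_force"],1),"M deck",np.round(A@o["wrist_torque"],2),o["opening"])
E
python3 tip.py
```

```text
16.675 tip deck mm [-0.1 76.4 -2.8] z [-0.001  0.001 -1.   ] F deck [-0.8 -1.4 -0.8] M deck [-0.26  0.44  0.  ] 0.018071154693340752
```

Emit:
arm_command --rows "0 2.5 -4.3 0 0 0; 0 5 -8.7 0 0 0; 0 7.5 -13 0 0 0; 0 10 -17.3 0 0 0; 0 10 -17.3 0 0 0; 0 10 -17.3 0 0 0"

```text
t: 17.42
tool_pos: [0.4219, -0.0617, 0.2421]
tool_rot: [-0.051, -3.032, -0.811]
contact_force: [2.7, 0.1, -4.1]
opening: 0.0183
```

```bash
python3 tip.py
```

```text
17.425 tip deck mm [ -0.2  76.5 -23.1] z [-0.001  0.    -1.   ] F deck [-1.9 -2.7 -3.6] M deck [-0.57  0.71  0.01] 0.018331938436878706
```

Emit:
arm_command --rows "0 2.5 -4.3 0 0 0; 0 5 -8.7 0 0 0; 0 6.5 -11.3 0 0 0; 0 7.5 -13 0 0 0; 0 8 -13.9 0 0 0; 0 8 -13.9 0 0 0"

```text
t: 18.18
tool_pos: [0.4224, -0.0548, 0.2304]
tool_rot: [-0.049, -3.034, -0.807]
contact_force: [-2.4, -7.9, 8.1]
opening: 0.0181
```

```bash
python3 tip.py
```

```text
18.175 tip deck mm [ -0.5  76.  -36.6] z [-0.004 -0.    -1.   ] F deck [-2.8  2.3 10.9] M deck [ 0.36  0.66 -0.  ] 0.018092612073526356
```

Emit:
arm_command --rows "0 0.8 -1.3 0 0 0; 0 1.5 -2.6 0 0 0; 0 1.5 -2.6 0 0 0"

```text
t: 18.55
tool_pos: [0.4227, -0.0546, 0.2305]
tool_rot: [-0.047, -3.035, -0.803]
contact_force: [-4.3, -9.1, 12.2]
opening: 0.018
```

```bash
python3 tip.py
```

```text
18.55 tip deck mm [ -0.6  75.8 -36.6] z [-0.006  0.    -1.   ] F deck [-1.8  4.1 15.1] M deck [0.78 0.56 0.06] 0.01795616287804811
```

The pin stopped solid at the home depth. I'll release it and withdraw along its axis.

Emit:
arm_command --rows "0 0 0 0 0 0; 0 0 0 0 0 0; 0 0 0 0 0 0; 0 -2 3.5 0 0 0; 0 -10 17 0 0 0; 0 -25 43 0 0 0; 0 -40 69 0 0 0; 0 -50 87 0 0 0; 0 -50 87 0 0 0; 0 -50 87 0 0 0" --jaw 0.5

```text
t: 19.8
tool_pos: [0.4224, -0.1043, 0.3167]
tool_rot: [-0.048, -3.034, -0.804]
contact_force: [-1.0, -0.5, 0.1]
opening: 0.0426
```

```bash
python3 - <<'E'
from geo import *
p=np.load("p.npy")[:3]
d=grab("wrist");s=grab("scene");t=grab("top");pickle.dump((d,s,t),open("w7.pkl","wb"))
a=cv2.resize(d["frame"][130:320,200:460],None,fx=2.2,fy=2.2,interpolation=cv2.INTER_CUBIC)
b=cv2.resize(s["frame"][150:245,330:430],None,fx=2.2*2,fy=4.4,interpolation=cv2.INTER_CUBIC)[:418,:228*1]
b=cv2.resize(s["frame"][160:255,345:396],(228,418),interpolation=cv2.INTER_CUBIC)
cv2.imwrite("pics/w7.png",np.hstack([a,b])[...,::-1])
c=lambda X:np.round((proj(d,X)-[200,130])*2.2)
for n,X in dict(org=[0,.078,.013],collartop=[0,.078,.018],top=[0,.078,.063]).items():print(n,c(ch2w(p,0,X)))
b1=atz(t,*((np.array([235,277])+.5)/3.4-.5+[205,150]),.037)
print(tgt([.4142,.2085,.037+.054+.09],88,0),tgt([.4142,.2085,.037+.054+.09],90.01,0))
E
```

```text
org [267. 139.]
collartop [267. 142.]
top [267. 180.]
(array([  -8.1,  312.5, -135.3]), array([-29.71,   0.32,  -0.21])) (array([  -8.1,  312.5, -135.3]), array([-29.71,  -0.21,   1.75]))
```

View pics/w7.png

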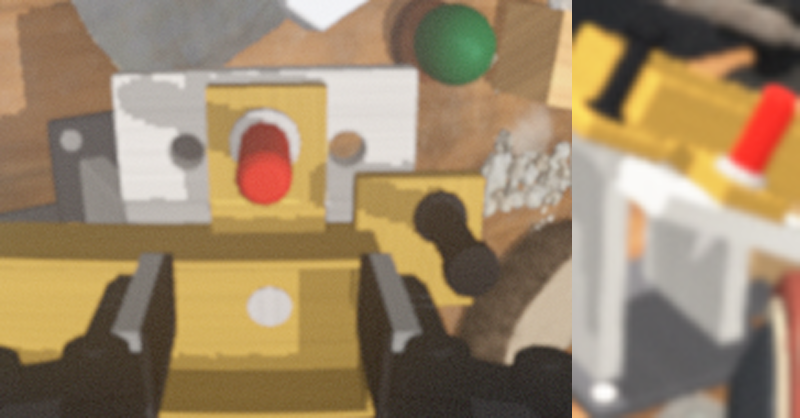

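The pin is home. Its collar lies flat on the ear and the handle top is at (265,178) against a predicted (267,180). The ball is next.

Emit:
arm_command --rows "-8 20 30 0 0 0; -8 60 45 -3 0 0; -8 110 45 -8 0 0; -8 165 45 -14 0 0; -8 220 30 -20 0 0; -8 270 -20 -26 0 0; -8 300 -70 -29.7 0.3 -0.2; -8 312 -110 -29.7 0.3 -0.2; -8 312 -110 -29.7 0.3 -0.2; -8 312 -110 -29.7 0.3 -0.2" --jaw 1

```text
t: 21.2
tool_pos: [0.4148, 0.2079, 0.2076]
tool_rot: [0.054, 3.14, 0.001]
contact_force: [-0.3, -0.0, 0.7]
opening: 0.0852
```

```bash
python3 - <<'E'
from geo import *
d=grab("wrist");f=d["frame"].astype(int)
m=((f[...,1]>f[...,0]*1.6)&(f[...,1]>f[...,2]*1.3)&(f[...,1]>35)).astype(np.uint8)
n,l,st,c=cv2.connectedComponentsWithStats(m)
for i in np.argsort(-st[1:,4])[:3]+1:
    print(st[i],c[i],atz(d,st[i][0]+st[i][2]/2-.5,st[i][1]+st[i][3]/2-.5,.037))
save(d,"w8.png",None,1.2)
print(tgt([.4145,.208,.094],88,0))
E
```

```text
[ 292  171   66   67 3065] [323.66264274 206.48254486] [0.41630503 0.21063282 0.037     ]
[547  61   8   9  13] [550.15384615  64.69230769] [0.28828156 0.42591434 0.037     ]
[291 202   2   3   3] [291.66666667 203.        ] [0.4145269  0.18361719 0.037     ]
(array([  -0.9,    0.3, -114.5]), array([-0.06,  0.2 ,  0.03]))
```

Emit:
arm_command --rows "0 1.5 -25 0 0 0; 0 1.5 -50 0 0 0; 0 1.5 -75 0 0 0; 0 1.5 -95 0 0 0; 0 1.5 -113 0 0 0; 0 1.5 -113 0 0 0; 0 1.5 -113 0 0 0"

```text
t: 22.12
tool_pos: [0.4169, 0.2092, 0.0976]
tool_rot: [0.057, 3.134, 0.004]
contact_force: [0.3, -0.4, 0.3]
opening: 0.0857
```

Emit:
arm_command --rows "0 0 0 0 0 0; 0 0 0 0 0 0; 0 0 0 0 0 0; 0 0 0 0 0 0" --jaw 0.4 --squeeze 30

```text
t: 22.62
tool_pos: [0.4182, 0.2097, 0.0995]
tool_rot: [0.057, 3.131, 0.005]
contact_force: [-1.1, -0.5, 6.0]
opening: 0.0586
```

Emit:
arm_command --rows "0 0 10 0 0 0; 0 0 30 0 0 0; 0 0 60 0 0 0; 0 0 100 0 0 0; 0 0 140 0 0 0; 0 0 180 0 0 0; 0 0 220 0 0 0; 0 0 220 0 0 0"

```text
t: 23.62
tool_pos: [0.4193, 0.2101, 0.3237]
tool_rot: [0.057, 3.124, 0.009]
contact_force: [-0.6, -0.8, -3.4]
opening: 0.0583
```

```bash
cat > ball.py <<'E'
from geo import *
p=np.load("p.npy")[:3];o=monitor.get_obs();d=grab("wrist");f=d["frame"].astype(int)
m=((f[...,1]>f[...,0]*1.6)&(f[...,1]>f[...,2]*1.3)&(f[...,1]>35)).astype(np.uint8)
n,l,st,c=cv2.connectedComponentsWithStats(m)
R=Ro.from_rotvec(o["tool_rot"]).as_matrix()
for i in np.argsort(-st[1:,4])[:2]+1: print(st[i],c[i])
print(o["t"],o["opening"],o["contact_force"],"grasp pt px",proj(d,o["tool_pos"]+.054*R[:,2]),proj(d,o["tool_pos"]+.06*R[:,2]))
n=dk2w(p,[0,0,1])-dk2w(p,[0,0,0]);L=ch2w(p,0,[-.045,0,.037])
print("hover",tgt(L+n*(.056+.09),89.25,30),"n",n)
E
python3 ball.py
```

```text
[ 261  217  119  105 8930] [318.76416573 270.92116461]
[514  59   5   4   7] [516.          60.57142857]
23.625 0.0582655127860162 [-0.58732567 -0.78711238 -3.35594093] grasp pt px [321.52071724 278.28671581] [321.48871017 271.84818727]
hover (array([  79. , -343.9,  -44.6]), array([29.77, -0.06,  1.48])) n [-0.00657215 -0.49995681  0.8660254 ]
```

```bash
python3 - <<'E'
from geo import *
d=grab("wrist");o=monitor.get_obs();R=Ro.from_rotvec(o["tool_rot"]).as_matrix()
u=np.random.default_rng(0).normal(size=(4000,3));u/=np.linalg.norm(u,axis=1)[:,None]
for dep in(.058,.062,.066):
  for dx in(-.002,0,.002,.004):
    C=o["tool_pos"]+R@[dx,0,dep];P=np.array([proj(d,C+.03*k) for k in u]);print(dep,dx,np.round([P[:,1].min(),P[:,0].min(),P[:,0].max()],1))
E
```

```text
0.058 -0.002 [212.3 258.8 382.8]
0.058 0 [208.3 258.5 383.2]
0.058 0.002 [204.4 258.1 383.6]
0.058 0.004 [200.4 257.7 383.9]
0.062 -0.002 [209.6 260.3 381.3]
0.062 0 [205.7 259.9 381.7]
0.062 0.002 [201.8 259.6 382. ]
0.062 0.004 [197.9 259.2 382.4]
0.066 -0.002 [206.9 261.6 379.9]
0.066 0 [203.2 261.3 380.2]
0.066 0.002 [199.4 261.  380.6]
0.066 0.004 [195.5 260.7 380.9]
```

Emit:
arm_command --rows "5 -35 20 0 0 0; 10 -80 40 0 0 0; 15 -130 50 0 0 0; 25 -180 50 3 0 0; 40 -230 50 8 0 0.5; 55 -270 50 14 0 1; 68 -305 50 20 0 1.5; 79 -335 40 26 0 1.5; 80 -347 20 29.8 0 1.5; 80 -347 -10 29.8 0 1.5; 81 -347 -40 29.8 0 1.5; 81 -347 -40 29.8 0 1.5"

```text
t: 25.22
tool_pos: [0.4965, -0.1364, 0.273]
tool_rot: [-0.022, -3.023, -0.817]
contact_force: [0.6, -0.9, -3.6]
opening: 0.0583
```

```bash
cat > bp.py <<'E'
from geo import *
p=np.load("p.npy")[:3];o=monitor.get_obs();R=Ro.from_rotvec(o["tool_rot"]).as_matrix();z=R[:,2]
sR,st=stand(p);A=RD.T@sR.T;C=o["tool_pos"]+.062*z
print(o["t"],"ball deck mm",np.round(1e3*(RD.T@(sR.T@(C-st)-[0,0,.14])),1),"tool axes deck",np.round(A@R,3).tolist(),"F",np.round(A@o["contact_force"],1),o["opening"])
E
python3 bp.py;python3 ball.py|head -1
```

```text
25.225 ball deck mm [-48.2   1.6 119.6] tool axes deck [[0.005, 1.0, 0.004], [1.0, -0.005, 0.013], [0.013, 0.004, -1.0]] F [-2.6 -0.6 -2.7] 0.05830811974952373
[ 264  232  118   90 7480] [323.35454545 277.50227273]
```

Emit:
arm_command --rows "0 8 -12 0 0 0; 0 17 -25 0 0 0; 0 25 -37 0 0 0; 0 25 -37 0 0 0; 0 25 -37 0 0 0"

```text
t: 25.9
tool_pos: [0.4977, -0.1117, 0.239]
tool_rot: [-0.02, -3.028, -0.815]
contact_force: [-0.4, -0.0, -2.0]
opening: 0.0579
```

```bash
python3 bp.py; python3 - <<'E'
from geo import *
p=np.load("p.npy")[:3];d=grab("wrist");t=grab("top");s=grab("scene");pickle.dump((d,t,s),open("w9.pkl","wb"))
a=cv2.resize(d["frame"][130:370,190:450],None,fx=2,fy=2,interpolation=cv2.INTER_CUBIC)
H=ch2w(p,0,[-.045,0,.04]);u,v=proj(t,H).astype(int)
b=cv2.resize(t["frame"][v-60:v+60,u-35:u+35],(280,480),interpolation=cv2.INTER_CUBIC)
cv2.imwrite("pics/w9.png",np.hstack([a,b])[...,::-1])
o=monitor.get_obs();R=Ro.from_rotvec(o["tool_rot"]).as_matrix()
c=lambda X:np.round((proj(d,X)-[190,130])*2)
th=np.linspace(0,2*np.pi,400)
u=np.random.default_rng(0).normal(size=(4000,3));u/=np.linalg.norm(u,axis=1)[:,None]
for dx in(-.004,0,.004):
  for dep in (.060,.064): P=np.array([c(o["tool_pos"]+R@[dx,0,dep]+.03*k) for k in u]);print(dx,dep,P.min(0),P.max(0))
print("wall tops inner y=+-.035 at x=-.045,.02",[c(ch2w(p,0,[x,y,.041])) for x in(-.045,.02) for y in(.035,-.035)],"floor",[c(ch2w(p,0,[x,y,.007])) for x in(-.045,.02) for y in(.035,-.035)])
E
```

```text
25.9 ball deck mm [-44.    0.5  77.8] tool axes deck [[0.002, 1.0, 0.002], [1.0, -0.002, 0.009], [0.009, 0.002, -1.0]] F [-1.1  0.3 -1.7] 0.05788614406188856
-0.004 0.06 [138. 177.] [384. 421.]
-0.004 0.064 [140. 172.] [381. 410.]
0 0.06 [136. 162.] [385. 409.]
0 0.064 [139. 156.] [382. 398.]
0.004 0.06 [135. 146.] [387. 396.]
0.004 0.064 [138. 141.] [384. 385.]
wall tops inner y=+-.035 at x=-.045,.02 [array([257., 107.]), array([258., 318.]), array([478., 108.]), array([453., 312.])] floor [array([258.,  83.]), array([258., 269.]), array([446.,  85.]), array([429., 265.])]
```

View pics/w9.png

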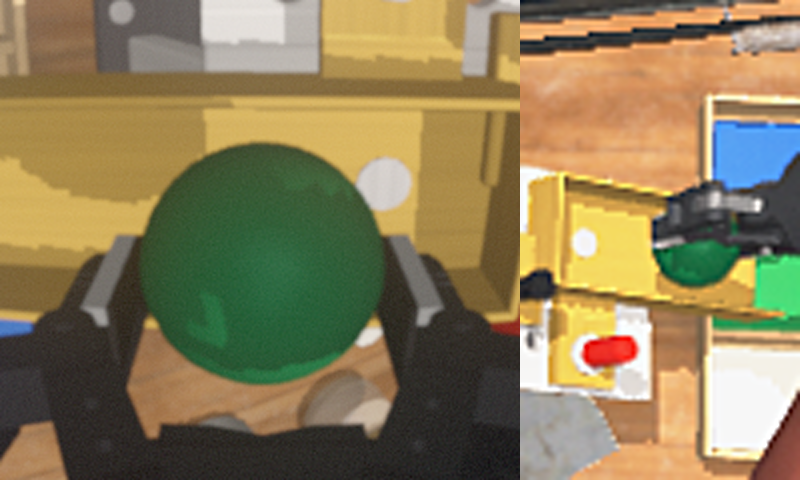

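The ball outline runs from (140,142) to (385,384), so it sits 4 mm towards the robot in the grip and 64 mm ahead of the TCP. I'll shift +4.5 mm in x to centre it in the channel and lower it.

Emit:
arm_command --rows "4.5 0 0 0 0 0; 4.5 0 0 0 0 0; 4.5 5 -8.7 0 0 0; 4.5 10 -17.3 0 0 0; 4.5 14 -24.2 0 0 0; 4.5 17 -29.5 0 0 0; 4.5 18.5 -32 0 0 0; 4.5 18.5 -32 0 0 0; 4.5 18.5 -32 0 0 0"

```text
t: 27.18
tool_pos: [0.5025, -0.0938, 0.2077]
tool_rot: [-0.02, -3.03, -0.814]
contact_force: [0.0, 0.3, -2.7]
opening: 0.058
```

```bash
python3 bp.py
```

```text
27.175 ball deck mm [-44.1  -4.2  41.7] tool axes deck [[0.002, 1.0, 0.001], [1.0, -0.002, 0.008], [0.008, 0.001, -1.0]] F [-1.1 -0.  -2.5] 0.05804703077839839
```

Emit:
arm_command --rows "0 0.7 -1.2 0 0 0; 0 1.3 -2.2 0 0 0; 0 1.3 -2.2 0 0 0"

```text
t: 27.55
tool_pos: [0.5027, -0.0926, 0.2057]
tool_rot: [-0.02, -3.03, -0.814]
contact_force: [0.5, -0.5, -1.8]
opening: 0.0582
```

```bash
python3 bp.py
```

```text
27.55 ball deck mm [-44.1  -4.3  39.3] tool axes deck [[0.002, 1.0, 0.001], [1.0, -0.002, 0.007], [0.007, 0.001, -1.0]] F [-1.3 -0.5 -1.3] 0.05815954211946071
```

Emit:
arm_command --rows "0 0 0 0 0 0; 0 0 0 0 0 0; 0 0 0 0 0 0; 0 -5 8.7 0 0 0; 0 -12 21 0 0 0; 0 -22 38 0 0 0; 0 -34 59 0 0 0; 0 -50 87 0 0 0; 0 -55 105 0 0 0; 0 -55 125 0 0 0; 0 -55 125 0 0 0; 0 -55 125 0 0 0" --jaw 0.9

```text
t: 29.05
tool_pos: [0.5024, -0.1471, 0.3299]
tool_rot: [-0.02, -3.029, -0.814]
contact_force: [-0.6, -0.3, 0.2]
opening: 0.0769
```

Emit:
arm_command --rows "-40 40 0 0 0 0; -80 80 0 0 0 0; -100 120 0 0 0 0; -100 160 0 0 0 0; -100 200 0 0 0 0; -100 200 0 0 0 0; -100 200 0 0 0 0"

```text
t: 29.92
tool_pos: [0.4021, 0.0529, 0.329]
tool_rot: [-0.02, -3.027, -0.814]
contact_force: [0.4, -0.2, -0.7]
opening: 0.0765
```

```bash
python3 - <<'E'
from geo import *
p=np.load("p.npy")[:3];t=grab("top");s=grab("scene");w=grab("wrist");pickle.dump((t,s,w),open("w10.pkl","wb"))
u,v=proj(t,st2w(p,[-.1,0,.05])).astype(int);u2,v2=proj(s,st2w(p,[-.1,0,.1])).astype(int)
v2=max(v2,60);print((u,v),(u2,v2),monitor.get_obs()["t"])
a=cv2.resize(t["frame"][v-60:v+60,u-80:u+60],None,fx=3.2,fy=3.2,interpolation=cv2.INTER_CUBIC)
b=cv2.resize(s["frame"][v2-60:v2+60,u2-60:u2+48],None,fx=3.2,fy=3.2,interpolation=cv2.INTER_CUBIC)
f=np.hstack([a,b]);print(f.shape);cv2.imwrite("pics/w10.png",f[...,::-1])
E
```

```text
(np.int64(376), np.int64(205)) (np.int64(391), np.int64(196)) 30.075
(384, 794, 3)
```

The picture limit is reached, so I'll check numerically instead.

```bash
python3 - <<'E'
from geo import *
p=np.load("p.npy")[:3];t=grab("top");s=grab("scene");t3=pickle.load(open("w3.pkl","rb"))[1]
g=lambda d,X,r=2:(lambda u,v:np.round(d["frame"][v-r:v+r+1,u-r:u+r+1].reshape(-1,3).mean(0)).astype(int))(*np.round(proj(d,X)).astype(int))
print("ball colour at rest t0",g(T,[.415,.208,.06]),"liner t0",g(T,st2w(p,[-.2,0,.003])),"rest now",g(t,[.415,.208,.014]))
f=t["frame"].astype(int)
m=((f[...,1]>f[...,0]*1.6)&(f[...,1]>f[...,2]*1.25)&(f[...,1]>30)).astype(np.uint8)
u,v=np.round(proj(t,st2w(p,[-.175,0,.03]))).astype(int)
for y in range(v-18,v+19,2): print(' '.join(f"{f[y,x,1]:3d}{'g' if m[y,x] else '.'}" for x in range(u-30,u+31,3)))
print("pin top red",g(t,ch2w(p,0,[0,.078,.063]),1),g(s,ch2w(p,0,[0,.078,.04]),1))
for n,X in dict(wax=(340,337),jar=(385,27),mal=(227,355),hole=(507,261)).items():
    c=np.round(tp(*X)).astype(int); a=t["frame"][c[1]-10:c[1]+11,c[0]-10:c[0]+11].astype(int);b=T["frame"][c[1]-10:c[1]+11,c[0]-10:c[0]+11].astype(int);print(n,np.abs(a-b).mean().round(1))
E
```

```text
ball colour at rest t0 [ 53 176 108] liner t0 [ 68 207 110] rest now [223 159 103]
 68.  70. 150. 230.  78.  84.  95. 255. 201. 166. 157. 152. 148. 146. 143. 144. 239. 111. 255. 159. 162.
 73.  71. 117. 237.  78.  88.  82.  67.  86. 156. 255. 255. 255. 255. 255. 254. 255. 255. 255. 148. 148.
 75.  76.  88. 237.  76.  90.  94.  82.  74.  73. 112. 109. 103. 104.  98.  99.  99.  98. 255. 155. 150.
 73.  78.  93. 238.  82.  93.  94.  86.  83.  76.  70. 214. 205. 185. 199. 171. 181. 104. 255. 155. 151.
 77.  79. 110. 247.  66.  96.  94.  86.  85.  84.  78.  60. 231g 141g 104g 148g 175. 116. 255. 160. 158.
 78.  81. 131. 255. 116.  94.  94.  94.  87.  88.  84.  79.  68.  93. 147g 147g 118g 117. 255. 158. 165.
 77.  83. 196. 218. 101.  97.  97.  92.  94.  90.  91.  85.  82.  75.  60.  92. 150g 112. 255. 170. 169.
 76.  80. 225.  92.  97.  96. 114.  94.  93.  92.  92.  89.  88.  82.  82.  69.  72. 108g 255. 168. 168.
 78.  93. 238.  77.  95.  95. 118.  95.  94.  92.  94.  91.  88.  88.  84.  78.  74.  91. 190. 169. 167.
 80. 150. 255.  90.  97.  95. 112.  97.  94.  96.  94.  94.  94.  93.  8
[... 351 characters left out ...]
.  60.  92.  95.  97.  93.  95.  95.  96.  97.  93.  96.  96.  93.  97.  94.  94.  72.  96.  85. 182.
129.  75. 121.  96.  99.  90.  90.  93.  93.  94.  95.  97.  94.  98.  95.  97.  95.  72.  93.  91. 162.
 74.  75.  97.  98.  96.  92.  90.  90.  89.  94.  94.  95.  96.  94.  95.  96.  95.  72.  93.  89. 189.
 79.  73.  95.  97. 100.  87.  87.  89.  89.  90.  93.  94.  93.  95.  96.  98.  97.  77.  95.  90. 189.
 75.  87.  95.  96.  59.  85.  85.  87.  88.  90.  91.  91.  93.  94.  95.  95.  93.  87.  96.  91. 190.
 78.  99.  96.  96.  69.  83.  84.  84.  84.  87.  88.  91.  93.  95.  93.  93.  88. 109.  96.  99. 174.
pin top red [144  75  65] [251  51  41]
wax 1.8
jar 5.1
mal 7.1
hole 89.1
```

The arm blocks the top view, so I'll move it well clear and recheck.

Emit:
arm_command --rows "-20 40 20 -4 0 0; -40 90 20 -9 0 0; -55 140 20 -14 0 0; -70 190 20 -20 0 0; -85 240 20 -26 0 0; -100 290 20 -29 0 0; -115 340 20 -29 0 0; -120 400 20 -29 0 0; -130 450 20 -29 0 0; -130 450 20 -29 0 0"

```text
t: 31.42
tool_pos: [0.2721, 0.5043, 0.3484]
tool_rot: [-0.02, -3.138, -0.028]
contact_force: [0.3, -0.9, -0.4]
opening: 0.0767
```

```bash
cat > fin.py <<'E'
from geo import *
p=np.load("p.npy")[:3];t=grab("top");s=grab("scene")
f=t["frame"].astype(int)
u,v=np.round(proj(t,st2w(p,[-.175,0,.03]))).astype(int)
for y in range(v-20,v+21,2): print(' '.join(f"{f[y,x,0]:3d}/{f[y,x,1]:3d}" for x in range(u-30,u+31,3)))
d=np.abs(f-T["frame"].astype(int)).sum(2)
g=((f[...,1]>f[...,0]*1.6)&(f[...,1]>f[...,2]*1.25)&(f[...,1]>30)&(d>60)).astype(np.uint8);n,l,st,c=cv2.connectedComponentsWithStats(g)
for i in np.argsort(-st[1:,4])[:3]+1: print(st[i],c[i],"stand",np.round(stand(p)[0].T@(atz(t,*c[i],.033)-stand(p)[1]),3))
r=((f[...,0]>150)&(f[...,1]<90)&(f[...,2]<90)).astype(np.uint8);n,l,st,c=cv2.connectedComponentsWithStats(r)
print("red",[(c[i].round(1),st[i][4]) for i in np.argsort(-st[1:,4])[:3]+1 if n>1],"pin top/base pred",proj(t,ch2w(p,0,[0,.078,.063])),proj(t,ch2w(p,0,[0,.078,.018])))
for nm,X in dict(wax=(340,337),jar=(385,27),mal=(227,355)).items():
    c=np.round(tp(*X)).astype(int); sl=np.s_[c[1]-10:c[1]+11,c[0]-10:c[0]+11]; print(nm,d[sl].mean().round(1)/3, cv2.phaseCorrelate(f[sl].mean(2),T["frame"][sl].astype(float).mean(2))[0])
E
python3 fin.py
```

```text
123/ 96 113/ 88 128/ 97 255/215 255/249 169/167 123/163  70/147  73/151  77/150  83/153  80/148  81/150  78/149  78/148  71/144 255/237 140/112 255/255 230/171 229/170
182/139 136/106 129/101 122/ 94 125/ 95 111/ 81 170/125 255/247 229/192 159/161  81/151  78/147  59/143  61/141  61/142  59/139 255/233 134/107 255/255 218/152 222/161
200/151 200/151 203/153 204/156 154/119 137/106 126/ 99 124/ 95 120/ 91 193/147 255/255 255/255 255/255 255/255 255/255 255/250 255/255 255/251 255/255 206/140 207/142
245/215 249/220 250/224 214/161 214/161 201/153 207/158 172/134 150/120 143/114 134/106 130/102 128/102 124/ 97 123/ 94 121/ 92 125/ 97 123/ 92 255/255 214/148 213/145
243/211 243/212 243/212 244/213 246/218 249/224 213/160 153/131 187/163 190/155 207/156 255/194 250/195 231/177 243/189 208/163 222/173 124/100 255/255 211/148 215/146
243/210 243/211 243/212 243/212 243/214 244/215 245/215 226/217  70/218  67/220  67/219  67/219  65/218  28/132  13/101  29/143 205/168 140/111 255/255 223/155 221/153
243/211 243/210 243/211 243/212 244/214 244/215 244/213 220/212  68/215  69/212  68/210  69/
[... 2345 characters left out ...]
48 247/247 247/247 247/247 247/247 247/248 251/254 129/102 255/252 230/164 236/176
[403 198  20  23 336] [412.01785714 208.68154762] stand [-0.211  0.002  0.033]
[392 201   9   6  33] [394.87878788 204.03030303] stand [-0.158 -0.01   0.033]
[392 213   6   2   8] [394.   213.75] stand [-0.156  0.02   0.033]
red [(array([156.4, 361.2]), np.int32(1086)), (array([116.5, 378.8]), np.int32(426)), (array([ 54.1, 291.3]), np.int32(279))] pin top/base pred [359.52545031 224.80150905] [349.59966493 226.17160463]
wax 0.5 (-0.002051887450532419, 0.014868491245946913)
jar 1.7333333333333334 (-0.0038423007351777727, -0.011966375474749213)
mal 2.6999999999999997 (0.022176081192155195, -0.07996992862290497)
```

```bash
python3 - <<'E'
from geo import *
t=grab("top");f=t["frame"].astype(int)
r=((f[...,0]>120)&(f[...,0]>2*f[...,1])&(f[...,0]>2*f[...,2]));b=r[210:240,335:375];y,x=np.nonzero(b);print(len(x),x.min()+335,x.max()+335,y.mean()+210)
p=np.load("p.npy")[:3];print([proj(t,ch2w(p,0,[0,.078,h])).round(1) for h in(.018,.063)])
workorder.finish_job()
E
```

```text
84 349 361 225.27380952380952
[array([349.6, 226.2]), array([359.5, 224.8])]
the job is handed in; nothing more can be done
```

The chute is locked at the green (middle) cell, and the ball rolled down it and lies in that cell. I handed the job in at about 31.5 s of the 72 s allowed.

- **Chute:** I turned it from about +0.22 rad to 0 by its post. The first move left it about 0.03 rad short, so I regripped and nudged it. The hole then matched the predicted position, and the chute edges were parallel to the deck.
- **Pin:** I took the small pin from the block and pushed it in until it stopped solid at home depth, with about 15 N on the collar. Pictures after release showed the collar flat on the ear. In the last top image the red handle was where a fully home pin should be.
- **Ball:** I lowered it into the trough to within about 1 mm of the floor and released it. The last top image puts it at about (-0.211, 0.002) m in the stand frame, inside the green cell.
- **Bystanders:** The wax block, jar and rough green stone showed no shift between the first and last top images. The arm was well clear at hand-in.

The last checks were numeric only, because the 12-picture viewing limit was already reached. The first of them failed because the arm hid the tray, so I moved the arm away and repeated it. None of the later checks disagreed.

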